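Lock the spindle of a bolting-tool service stand

ROBOT

A 6-joint arm with a two-finger parallel gripper is mounted at the origin on the work surface. World frame = base frame: x ahead of the robot, y to its left, z up, the work surface at z = 0. Lengths are in m, angles in rad, forces in N, time in s.
With the tool pointing down it reaches from about 0.3 to 0.875 m from the base axis. Payload 6.4 kg.
Tool frame: the origin (TCP) lies at the centre of the arm's flange, where the gripper is bolted on; the fingertips stand 173 mm ahead of it and the grasp point (between the pads) lies ctrl.grip_point_offset ahead of it (ctrl.grip_point_offset is the distance from the TCP to the grasp point, in m); z points along the fingers, y is the direction in which the jaws open and shut (so a half turn about z gives the same grasp; the last joint's range is limited). The gripper opens to 85 mm and grips with 20 to 120 N. Pads are 22 mm wide; open, the fingers measure 114 mm over their backs; the gripper's body (76 mm by 85 mm) begins 54 mm behind the grasp point. The pads swing forward as they close: fully open they stand 13 mm farther back than shut.
Start: joints at [1.03, 0.181, 1.607, -0, 1.354, -0.206], TCP at [0.189, 0.543, 0.405] pointing down, gripper open.
Joint ranges: [-2.99, 2.99], [-0.89, 2.07], [0.3, 2.58], [-1.14, 4.28], [0, 2.63], [-3.12, 3.12]. Speed limits (rad/s): [2.57, 2.57, 3.01, 3.14, 3.14, 3.14].

INTERFACE

Orientations are given as a unit quaternion [w, x, y, z].
In Python, from bench import ctrl, cams, boxes_of, landmark_of gives the robot as it stands.
- The arm moves only by the shell command python3 -m handwheel 'ROWS'. ROWS is JSON, a list of rows, each an object with "offset": the shift along the tool's x, y, z in m, a list of three; "spin": the turn about the tool's z in degrees; "grip": the opening, from 0 (shut) to 1 (fully open). A call has 1 to 20 rows; each row is the pose to reach, as a shift and turn from the pose commanded when the call began, along the tool's axes at that moment; what a row does not reach only later rows make up. A row lasts 1/8 s, in which the tool goes at most 62.5 mm and 10.7 degrees, less where a joint would pass 70% of its speed; a pose out of reach is approached as far as the arm can. A call with a gripper value outside its range is refused whole. The fingers move at their own pace and stop on an object; the grip force is fixed at half the most. Time passes only in rows, so rows that repeat a pose let the fingers close. It gives the time, the measured TCP pose, the force and the opening at its end, in the units of the state.
- ctrl.get_obs(): the state, without advancing time (a new reading comes with each control period).
- cams.camera(name): name is "scene" or "top" or "wrist"; returns a dict with "color" (480x640x3 uint8, red, green, blue), "camera_matrix" (3x3 intrinsics, pixels), "view" (4x4, takes a point from world to camera coordinates); the wrist camera has in their place "tool_from_camera" (4x4, takes a point from camera to tool coordinates, whose origin is the TCP and whose axes are the flange's). Camera axes: x right, y up, looking along -z (the intrinsics and any distortion apply to the point x, -y, -z); pixel columns grow to the right and rows downward; lengths in m; the calibration is good to about 2 mm. The wrist camera is an equidistant fisheye: a pixel r from the principal point sees the ray r / f radians off the axis. A picture is of the moment at which its call begins: read the wrist's pose just before it. There is no depth.
- ctrl.hand_in(): hands the job in, once; it reports no verdict.
Trained networks look in a picture, given as the dict that the camera call returned (one of the last four; its "shot" number tells which), for a name from the list of things; names that differ only in an ending like _2 or _b are one class to them, and where a whole thing is asked for, a point or a joint stands for the part that bears it (a point fixed in the world has none). Each returns a list of dicts, best first, with "confidence" (0 to 1); they miss things now and then, are a little off and sometimes report something else, mostly with a low value. They report only what shows in the picture. A call takes as long as a camera call.
- boxes_of(picture, thing): "uv" ([column, row] in pixels, amid what is visible of it).
- landmark_of(picture, thing): "uv" ([column, row] in pixels: a listed point, or the origin of a listed thing).
The state is a dict: "time_s": time; "q": joint angles; "dq": joint speeds; "joint_efforts": joint torques, N m; "eef_pos": TCP position; "eef_rot": TCP orientation; "wrist_force": force on the tool from outside, world axes, zero at the start; "torque": the same for the moment, N m; "opening": opening from 0.0 (shut) to 1.0 (fully open).
Only numpy, scipy, OpenCV 4.12 (cv2) and the standard library are available. Lean on these libraries where they do the work, as an engineer would, in place of code of your own. Each camera call takes 0.05 s, during which the arm holds its last target.

TASK

Lock the spindle: push the lug on the slotted disc round until the slot lines up with the lock bar, then push the bar by its upright end plate fully home into the slot. Only push with the fingers from outside - do not pinch the lug or the end plate - and leave the loose socket, bolt and tin standing where they are. Finish with the hand clear of everything.

Things in the scene. Friction and masses are not known exactly. Their poses are not given: they have to be found in the camera images.
- lock_base: The fixed stand: a flat painted base plate 170 mm (its x) by 370 mm (its y), 10 mm thick, bolted to the bench. Origin: on the bench surface, on the plate's long centre line; the plate spans y -190 to +180 mm; z up. In this frame the spindle (disc axis) is at x 0, y +85 mm, and the bar slides along +y on the line x = 0, towards the disc axis. The bar's guide, a fixed block 51 mm wide (x) that bridges the bar, spans y -75 to -15 mm and reaches z 52 mm (bolt heads 55 mm).
- disc (a joint): Angle (rad) of the slotted disc about its vertical axis, counter-clockwise from above positive; range -0.6 to 1.8. 0: the slot points straight at the bar (along the base's -y). It starts somewhere between 0.5 and 1.4, so it must be turned clockwise seen from above. It turns with some friction (about 0.1 N m, i.e. 2 N at the lug), does not spring back and has no detent: it stays where it is left and can be pushed past.
- disc_centre (a point): Middle of the disc's top face, on its axis, 44 mm above the bench. The disc is bare metal, 140 mm in diameter, 20 mm thick (z 24 to 44 mm), level. A hexagonal nut 38 mm across stands on its middle up to z 62 mm.
- slot_mouth (a point): Middle of the slot's mouth at the rim of the disc, on its top face (70 mm from the disc axis, z 44 mm). The slot is 21 mm wide, cut through the full thickness, from the rim inwards to 35 mm from the axis.
- lug (a point): Centre of the exposed part of the lug, a square steel post 20 x 20 mm that stands on the disc from z 44 to 90 mm. This point is 54 mm from the disc axis, exactly opposite the slot, at z 67 mm. The point's x axis runs tangentially (the direction in which the lug moves when the disc turns clockwise seen from above), its y axis radially outwards; two flat faces of the lug look along each of them.
- bar (a joint): Travel (m) of the lock bar: 0 fully withdrawn, 0.060 fully home against its end stop. It starts between 0 and 0.015. It slides with about 3 N of friction plus drag (15 N per m/s) and stays where it is left. The bar is a 16 x 16 mm steel bar (z 26 to 42 mm) with a rounded nose (8 mm radius); the nose reaches the disc's rim at about 0.027 of travel and stops there if the slot is not lined up. Being rounded it corrects a misalignment of a few mm.
- push_face (a point): Point on the outer (rear, base -y) face of the bar's upright end plate, on its centre line, 75 mm above the bench. The plate is 40 mm wide (x), 12 mm thick (y) and stands from z 28 to 90 mm at the rear end of the bar. Pushing this face along the point's +y axis (= the base's +y) drives the bar home. At travel q this point is at base y = -158 mm + q.
- bar_nose (a point): Tip of the bar's rounded nose, at the bar's half height, z 34 mm; 146 mm ahead of the rear face.
- socket: Loose dark steel impact socket, 42 mm in diameter, 58 mm tall, standing; origin at the centre of its underside. Leave it alone.
- bolt: Loose large hex bolt standing on its head (41 mm across, shank 24 mm), 75 mm tall; origin at the centre of its underside. Leave it alone.
- tin: Loose plain metal tin, 60 mm in diameter, 75 mm tall, standing; origin at the centre of its underside. Leave it alone.

How it is judged:
By the outcome, as a careful person would: the job done as asked, in the order asked, and still so for the second after the job is handed in, with the robot touching nothing.
It also fails if it takes over 53 s, if anything falls off the work surface, if the arm or the gripper's body presses on something with over 40 N, if the wrist force passes 120 N, or if a joint passes its speed limit or range.

## Working session

There is one attempt and no reset: what is moved stays moved. The work goes in short steps, Python scripts to look and compute and a shell command to move; the robot and the scene stay as the last step left them, time stands still between calls to the robot, and variables do not carry over. Pictures are saved under pics/ and viewed, and the job is handed in when it is done.

```bash
ls; mkdir -p pics
cat > h.py <<'E'
import numpy as np, cv2
from bench import ctrl, cams, boxes_of, landmark_of
def save(p,n): cv2.imwrite('pics/'+n+'.png',p['color'][:,:,::-1])
def ray(p,uv):
    K=np.array(p['camera_matrix']);V=np.array(p['view'])
    x=(uv[0]-K[0,2])/K[0,0];y=(uv[1]-K[1,2])/K[1,1]
    d=V[:3,:3].T@np.array([x,-y,-1]);o=-V[:3,:3].T@V[:3,3]
    return o,d/np.linalg.norm(d)
def atz(p,uv,z):
    o,d=ray(p,uv);return o+d*(z-o[2])/d[2]
def proj(p,P):
    K=np.array(p['camera_matrix']);V=np.array(p['view'])
    c=V[:3,:3]@np.array(P)+V[:3,3]
    return [K[0,0]*c[0]/-c[2]+K[0,2],K[1,1]*-c[1]/-c[2]+K[1,2]]
def tri(a,b):
    A=np.zeros((3,3));B=np.zeros(3)
    for o,d in (a,b):
        M=np.eye(3)-np.outer(d,d);A+=M;B+=M@o
    return np.linalg.solve(A,B)
E
python3 - <<'E'
from h import *
np.set_printoptions(precision=4,suppress=True)
o=ctrl.get_obs();print(o,ctrl.grip_point_offset)
Z=dict(disc_centre=.044,slot_mouth=.044,lug=.067,push_face=.075,bar_nose=.034,socket=0,bolt=0,tin=0,lock_base=0)
P={}
for n in('top','scene'):
    p=P[n]=cams.camera(n);save(p,n+'0');print(n,ray(p,(320,240)))
    for t,z in Z.items():
        r=landmark_of(p,t)
        for k in r[:2]: print(t,np.array(k['uv']).round(1),round(k['confidence'],2),atz(p,k['uv'],z)[:2])
E
```

```text
pics
{'time_s': 0.0, 'q': array([ 1.0297,  0.1815,  1.608 ,  0.    ,  1.3538, -0.2063]), 'dq': array([ 0.0018, -0.0008, -0.0022,  0.0014, -0.0007,  0.0001]), 'joint_efforts': array([  0.0002, -44.486 , -35.1338,  -0.0001,   0.009 ,  -0.    ]), 'eef_pos': array([0.1888, 0.5429, 0.4038]), 'eef_rot': array([-0.0003,  0.1666,  0.986 , -0.0008]), 'wrist_force': array([ 0.0413, -0.4647, -0.506 ]), 'torque': array([ 0.0155,  0.0108, -0.0016]), 'opening': 1.0007198425824786} 0.1547
top (array([0.4676, 0.0171, 0.9081]), array([ 0.1408, -0.0133, -0.9899]))
disc_centre [276.  249.5] 0.7 [0.5752 0.0733]
slot_mouth [317.4 222.7] 0.8 [0.6177 0.0097]
lug [245.6 270. ] 0.73 [0.5411 0.1166]
push_face [433.  275.3] 0.93 [ 0.5346 -0.1621]
bar_nose [340.4 258.9] 0.71 [ 0.5624 -0.0267]
socket [305.3 166.9] 0.96 [0.719 0.03 ]
bolt [410.6 195.3] 0.64 [ 0.6725 -0.1442]
tin [349.2 364.2] 0.97 [ 0.3992 -0.0424]
tin [408.6 195.5] 0.53 [ 0.6721 -0.1409]
lock_base [331.9 263.6] 0.8 [ 0.5584 -0.0146]
scene (array([ 0.8884, -0.3369,  0.5466]), array([-0.4639,  0.5154, -0.7205]))
disc_centre [343.7 230.9] 0.93 [0.5784 0.0643]
disc_centre [338.5 256.8] 0.4 [0.6096 0.0162]
slot_mouth [339.6 259. ] 0.61 [0.6138 0.014 ]
lug [344.4 195.4] 0.88 [0.538  0.1107]
lug [346.4 231.4] 0.31 [0.5963 0.048 ]
push_face [213.  284.7] 0.64 [ 0.5378 -0.1619]
socket [406.8 310.1] 0.83 [0.7297 0.0379]
bolt [298.4 366.4] 0.83 [ 0.6774 -0.1397]
tin [225.6 231.9] 0.67 [ 0.4037 -0.0468]
lock_base [302.2 266. ] 0.98 [ 0.5558 -0.0093]
```

View pics/top0.png

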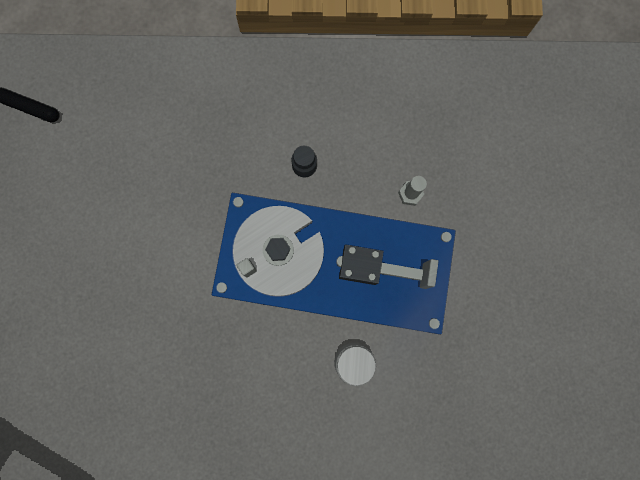

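View pics/scene0.png

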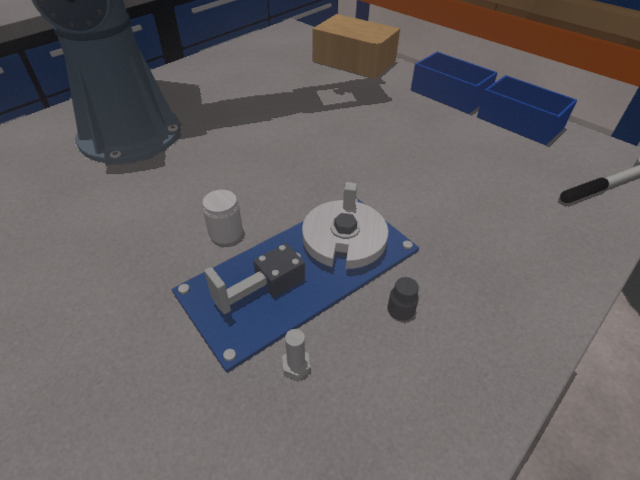

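```bash
cat > base.py <<'E'
from h import *
def corners(p):
    hsv=cv2.cvtColor(p['color'],cv2.COLOR_RGB2HSV)
    m=cv2.inRange(hsv,(105,150,40),(125,255,255))
    m=cv2.morphologyEx(m,cv2.MORPH_OPEN,np.ones((3,3)))
    n,l,s,_=cv2.connectedComponentsWithStats(m)
    return m,l,s
E
python3 - <<'E'
from base import *
np.set_printoptions(precision=4,suppress=True)
from scipy.optimize import least_squares
res={}
for n in('top','scene'):
    p=cams.camera(n);m,l,s=corners(p)
    # largest comp whose centroid in the central region
    i=max(range(1,len(s)),key=lambda i:s[i][4] if s[i][1]>100 else 0)
    c,_=cv2.findContours((l==i).astype('uint8'),cv2.RETR_EXTERNAL,cv2.CHAIN_APPROX_NONE)
    c=cv2.convexHull(max(c,key=cv2.contourArea));print(n,s[i])
    q=cv2.approxPolyDP(c,8,True)[:,0];print(q.tolist())
    W=np.array([atz(p,u,.01)[:2] for u in q.astype(float)]);print(W, np.linalg.norm(W-np.roll(W,1,0),axis=1))
    res[n]=p
# top network + tri
P={}
for t in('disc_centre','lug','push_face','slot_mouth'):
    a=[landmark_of(res[n],t) for n in res]
    X=tri(*[ray(res[n],a[i][0]['uv']) for i,n in enumerate(res)]);print(t,X)
E
```

```text
top [  212   193   242   134 14190]
[[231, 194], [444, 228], [453, 242], [442, 324], [212, 295]]
[[ 0.6697  0.1501]
 [ 0.6166 -0.1957]
 [ 0.5938 -0.2097]
 [ 0.4629 -0.1886]
 [ 0.5061  0.1754]] [0.1655 0.3499 0.0267 0.1327 0.3665]
scene [622 135   5   6  20]
[[622, 135]]
[[0.8043 0.7496]] [0.]
disc_centre [0.576  0.0716 0.0406]
lug [0.5418 0.1155 0.0623]
push_face [ 0.5365 -0.1603  0.0744]
slot_mouth [0.6155 0.0174 0.0452]
```

```bash
cat > ov.py <<'E'
from h import *
def B2W(x0,y0,yaw,P):
    c,s=np.cos(yaw),np.sin(yaw);P=np.array(P,float)
    return np.array([x0+c*P[0]-s*P[1],y0+s*P[0]+c*P[1],P[2]])
def overlay(p,pose,th,q,name,box,k):
    u0,v0,u1,v1=box
    im=cv2.resize(p['color'][v0:v1,u0:u1,::-1],None,fx=k,fy=k,interpolation=cv2.INTER_CUBIC)
    def pl(pts,col,cl=True):
        a=np.array([proj(p,B2W(*pose,P)) for P in pts]);a=(a-[u0,v0]+.5)*k
        cv2.polylines(im,[a.round().astype(int)],cl,col,1)
    pl([(-.085,-.19,.01),(.085,-.19,.01),(.085,.18,.01),(-.085,.18,.01)],(0,255,255))
    t=np.linspace(0,6.28,60);pl([(.07*np.cos(a),.085+.07*np.sin(a),.044) for a in t],(0,0,255))
    def D(x,y,z):
        c,s=np.cos(th),np.sin(th);return (c*x-s*y,.085+s*x+c*y,z)
    pl([D(-.0105,-.069,.044),D(-.0105,-.035,.044),D(.0105,-.035,.044),D(.0105,-.069,.044)],(0,255,0))
    pl([D(a,b,.09) for a,b in((-.01,.044),(.01,.044),(.01,.064),(-.01,.064))],(255,0,255))
    y=-.158+q
    pl([(a,b,.09) for a,b in((-.02,y),(.02,y),(.02,y+.012),(-.02,y+.012))],(0,165,255))
    pl([(-.0255,-.075,.052),(.0255,-.075,.052),(.0255,-.015,.052),(-.0255,-.015,.052)],(255,255,0))
    cv2.imwrite('pics/'+name+'.png',im)
E
python3 - <<'E'
from ov import *
D=np.array([.5765,.070]);yaw=np.radians(-9.2)
d0=D-.085*np.array([-np.sin(yaw),np.cos(yaw)])
L=np.array([.541,.1155])-D
th=np.arctan2(L[1],L[0])-np.pi/2-yaw;print(d0,th)
for n,b,k in(('top',(195,170,475,350),2.8),('scene',(165,170,435,370),2.9)):
    overlay(cams.camera(n),(*d0,yaw),th,.008,n+'1',b,k)
E
```

```text
[ 0.5629101  -0.01390658] 0.8231332157030316
```

View pics/top1.png

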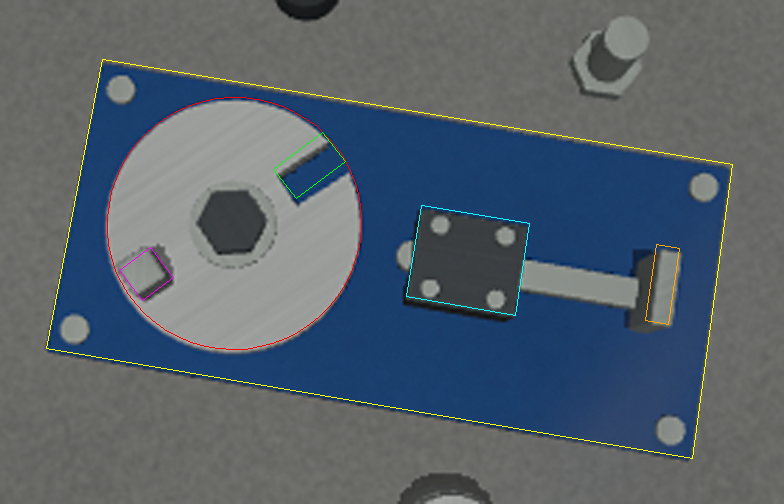

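View pics/scene1.png

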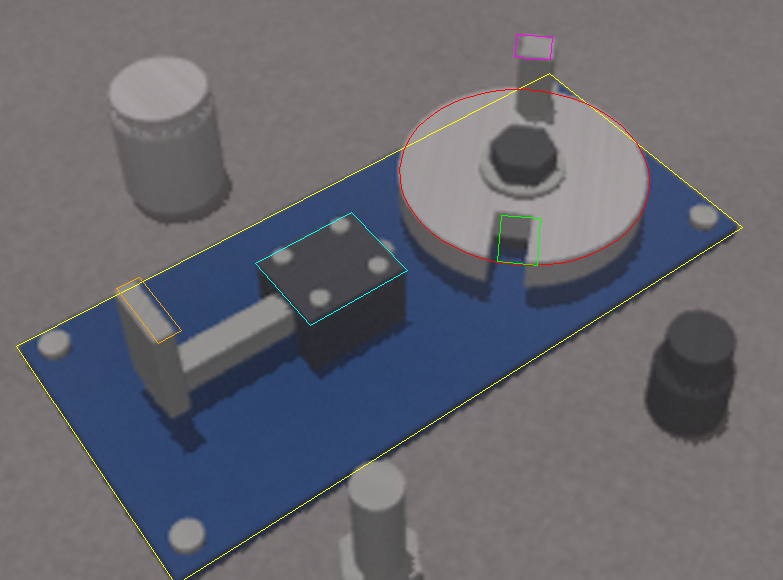

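```bash
cat > rel.py <<'E'
from ov import *
from scipy.spatial.transform import Rotation as R
POSE=(.5629,-.0139,np.radians(-9.2))
def goto(x,y,tipz,quiet=False):
    o=ctrl.get_obs();w,a,b,c=o['eef_rot'];M=R.from_quat([a,b,c,w]).as_matrix()
    T=B2W(*POSE,(x,y,tipz+.173))
    off=M.T@(T-o['eef_pos'])
    ang=np.degrees(np.arctan2(M[1,0],M[0,0]))
    print('off',off.round(4),'tool x angle',ang.round(2),'spin to 170.8:',((ang-170.8+180)%360-180).round(2),'F',np.round(o['wrist_force'],1),'t',o['time_s'],'op',round(o['opening'],2))
def where():
    o=ctrl.get_obs();p=o['eef_pos']-B2W(*POSE,(0,0,0));c,s=np.cos(POSE[2]),np.sin(POSE[2])
    print('base xy tipz',(c*p[0]+s*p[1]).round(4),(-s*p[0]+c*p[1]).round(4),(p[2]-.173).round(4),'F',np.round(o['wrist_force'],1),'t',o['time_s'])
E
python3 -c "
from rel import *
goto(-.085,.125,.16);where()"
```

```text
off [-0.4308 -0.2948  0.0717] tool x angle 160.82 spin to 170.8: -9.98 F [-0.7 -0.5  0.2] t 1.6 op 1.0
base xy tipz -0.4582 0.49 0.2317 F [-0.7 -0.5  0.2] t 1.6
```

```bash
python3 -m handwheel '[{"offset":[-0.04,-0.03,0],"spin":-2,"grip":0},{"offset":[-0.085,-0.058,0],"spin":-4,"grip":0},{"offset":[-0.13,-0.088,0],"spin":-6,"grip":0},{"offset":[-0.175,-0.12,0.01],"spin":-8,"grip":0},{"offset":[-0.22,-0.15,0.02],"spin":-10,"grip":0},{"offset":[-0.265,-0.18,0.03],"spin":-10,"grip":0},{"offset":[-0.31,-0.21,0.04],"spin":-10,"grip":0},{"offset":[-0.355,-0.24,0.05],"spin":-10,"grip":0},{"offset":[-0.4,-0.27,0.06],"spin":-10,"grip":0},{"offset":[-0.431,-0.295,0.072],"spin":-10,"grip":0},{"offset":[-0.431,-0.295,0.072],"spin":-10,"grip":0},{"offset":[-0.431,-0.295,0.072],"spin":-10,"grip":0}]'
python3 - <<'E'
from rel import *
where();goto(-.075,.125,.056)
for n in('top','scene','wrist'):
    save(cams.camera(n),n+'2')
E
```

```text
time_s: 3.1
eef_pos: [0.4988, 0.1231, 0.3327]
eef_rot: [-0.0, 0.08, 0.997, 0.0]
wrist_force: [-0.1, 0.8, 0.6]
opening: 0.001
base xy tipz -0.0852 0.125 0.1597 F [-0.1  0.8  0.6] t 3.1
off [-1.020e-02 -1.000e-04  1.037e-01] tool x angle 170.79 spin to 170.8: -0.01 F [-0.1  0.8  0.6] t 3.1 op 0.0
```

View pics/scene2.png

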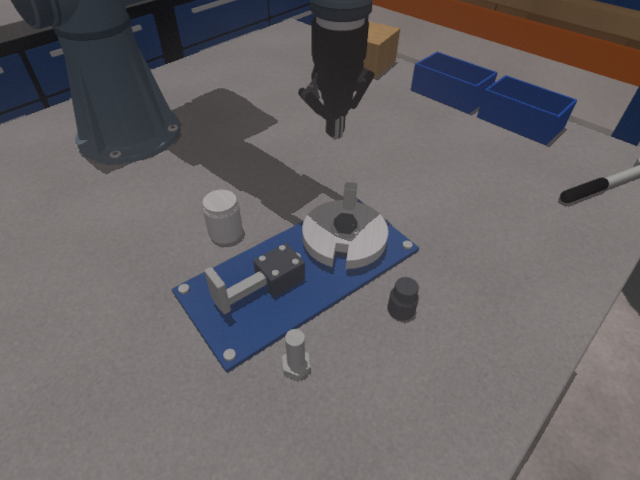

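View pics/top2.png

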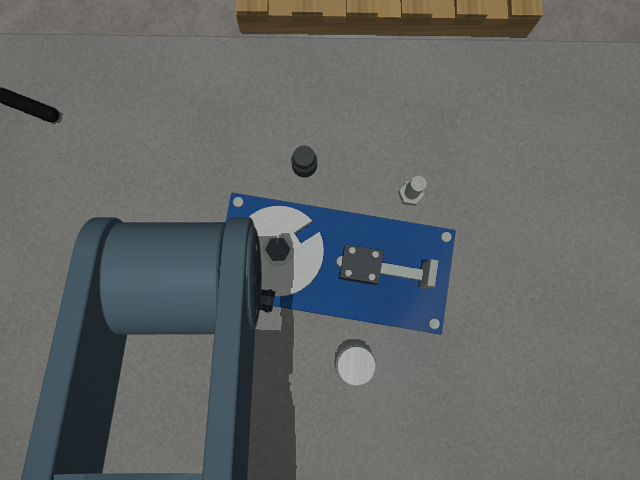

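View pics/wrist2.png

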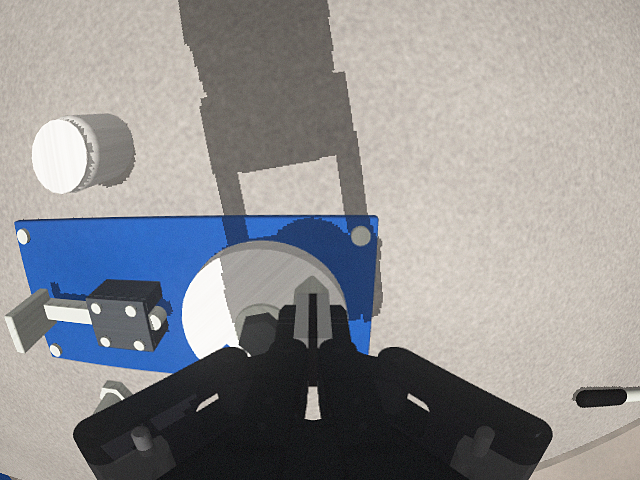

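```bash
python3 -m handwheel '[{"offset":[0,0,0.04],"grip":0,"spin":0},{"offset":[0,0,0.08],"grip":0,"spin":0},{"offset":[0,0,0.1],"grip":0,"spin":0},{"offset":[0,0,0.104],"grip":0,"spin":0},{"offset":[-0.015,0,0.104],"grip":0,"spin":0},{"offset":[-0.025,0,0.104],"grip":0,"spin":0},{"offset":[-0.033,0.003,0.104],"grip":0,"spin":0},{"offset":[-0.04,0.006,0.104],"grip":0,"spin":0},{"offset":[-0.046,0.009,0.104],"grip":0,"spin":0},{"offset":[-0.052,0.011,0.104],"grip":0,"spin":0},{"offset":[-0.058,0.013,0.104],"grip":0,"spin":0},{"offset":[-0.058,0.013,0.104],"grip":0,"spin":0}]'
python3 - <<'E'
from rel import *
where()
for n,b,k in(('top',(195,170,475,350),2.8),('scene',(165,150,435,370),2.7)):
    overlay(cams.camera(n),POSE,0.,.008,n+'3',b,k)
save(cams.camera('wrist'),'wrist3')
E
```

```text
time_s: 4.75
eef_pos: [0.5595, 0.1261, 0.2291]
eef_rot: [0.001, 0.08, 0.997, -0.0]
wrist_force: [0.1, 0.2, 0.1]
opening: 0.003
base xy tipz -0.0258 0.1377 0.0561 F [0.1 0.2 0.1] t 4.75
```

View pics/scene3.png

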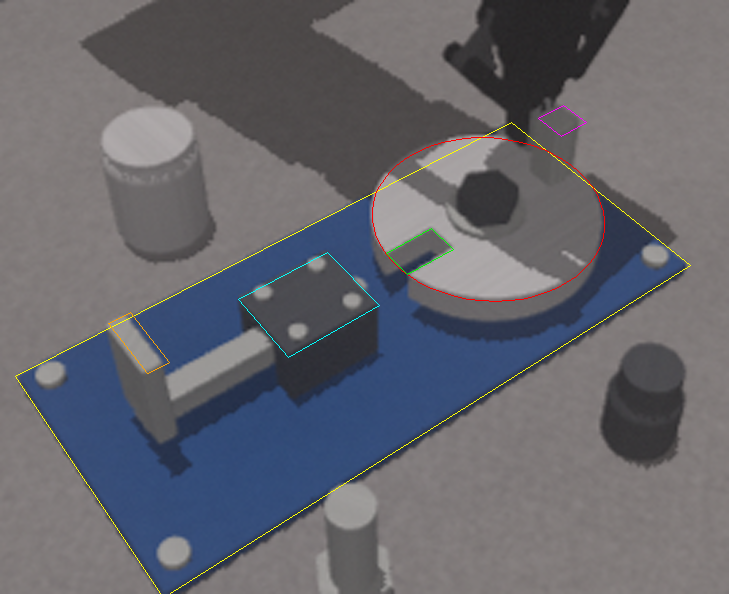

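View pics/top3.png

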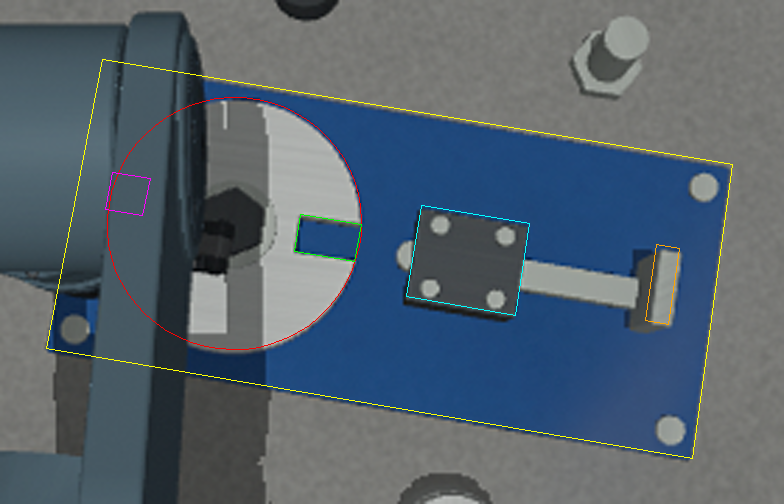

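View pics/wrist3.png

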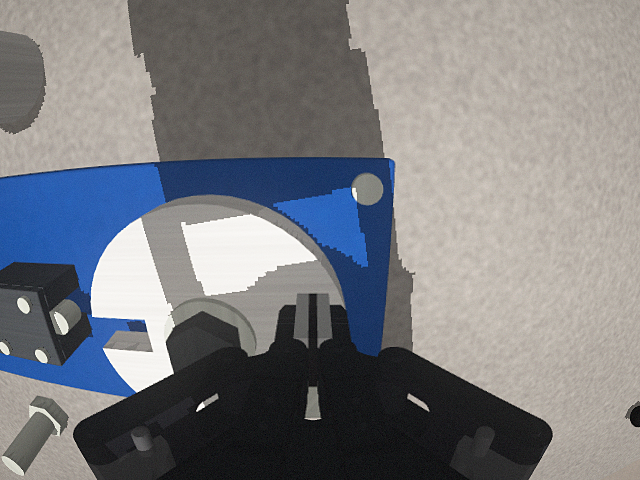

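Run:
```python
from rel import *
p=cams.camera('top')
for i,th in enumerate((0.,.06)):
    overlay(p,POSE,th,.008,'z%d'%i,(285,235,365,290),9)
a=cv2.imread('pics/z0.png');b=cv2.imread('pics/z1.png')
cv2.imwrite('pics/z4.png',cv2.resize(np.vstack([a,b]),None,fx=.6,fy=.6))
for t in('slot_mouth','bar_nose','disc_centre'):
    r=landmark_of(p,t);W=atz(p,r[0]['uv'],.034 if t=='bar_nose' else .044);d=W[:2]-B2W(*POSE,(0,0,0))[:2];c,s=np.cos(POSE[2]),np.sin(POSE[2]);print(t,r[0]['confidence'],c*d[0]+s*d[1],-s*d[0]+c*d[1])
```

```text
slot_mouth 0.79 0.0016446807694960493 0.012872533098393769
bar_nose 0.82 -0.0006773430113842073 -0.00971406259320515Traceback (most recent call last):
  File "<stdin>", line 8, in <module>
IndexError: list index out of range
```

View pics/z4.png

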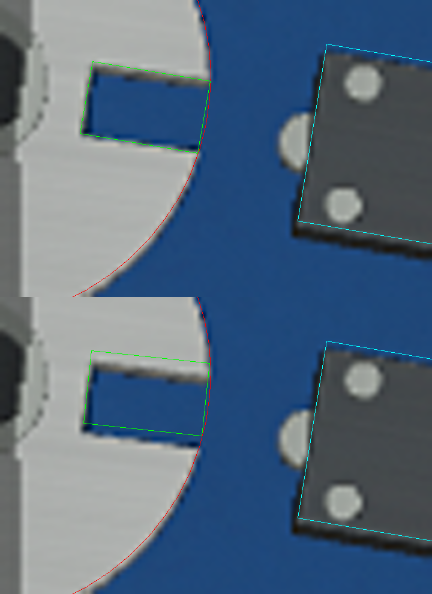

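The slot overlay at θ=0 matches (slot around px 318,250 in top; the 0.06 rad overlay is clearly off). I'll back off, lift and go behind the plate.

```bash
python3 -m handwheel '[{"offset":[0.015,0,0],"grip":0,"spin":0},{"offset":[0.03,0,-0.01],"grip":0,"spin":0},{"offset":[0.035,0,-0.05],"grip":0,"spin":0},{"offset":[0.035,0,-0.09],"grip":0,"spin":0},{"offset":[0.03,-0.04,-0.1],"grip":0,"spin":0},{"offset":[0.02,-0.09,-0.1],"grip":0,"spin":0},{"offset":[0.01,-0.14,-0.1],"grip":0,"spin":0},{"offset":[0,-0.19,-0.1],"grip":0,"spin":0},{"offset":[-0.01,-0.24,-0.1],"grip":0,"spin":0},{"offset":[-0.02,-0.29,-0.1],"grip":0,"spin":0},{"offset":[-0.026,-0.33,-0.1],"grip":0,"spin":0},{"offset":[-0.026,-0.338,-0.1],"grip":0,"spin":0},{"offset":[-0.026,-0.338,-0.1],"grip":0,"spin":0},{"offset":[-0.026,-0.338,-0.1],"grip":0,"spin":0}]'
python3 - <<'E'
from rel import *
where();goto(0,-.2,.055)
overlay(cams.camera('scene'),POSE,0.,.008,'scene5',(165,150,435,370),2.7)
save(cams.camera('top'),'top5')
E
```

```text
time_s: 6.85
eef_pos: [0.53, -0.2099, 0.3285]
eef_rot: [-0.0, 0.079, 0.997, 0.0]
wrist_force: [0.5, 0.7, -0.1]
opening: -0.001
base xy tipz -0.0012 -0.1988 0.1555 F [ 0.5  0.7 -0.1] t 6.85
off [-0.0012 -0.0013  0.1005] tool x angle 170.89 spin to 170.8: 0.09 F [ 0.5  0.7 -0.1] t 6.85 op -0.0
```

View pics/scene5.png

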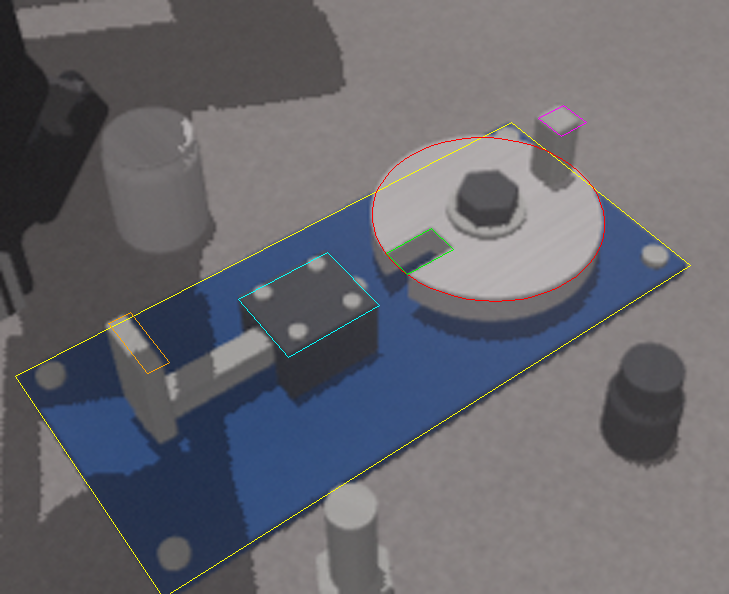

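View pics/top5.png

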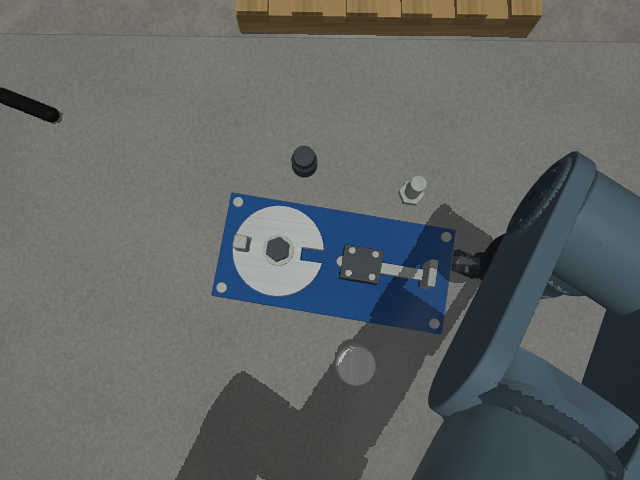

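```bash
python3 -m handwheel '[{"offset":[0,0,0.03],"grip":0,"spin":0},{"offset":[0,0,0.07],"grip":0,"spin":0},{"offset":[-0.001,0,0.095],"grip":0,"spin":0},{"offset":[-0.001,0,0.1],"grip":0,"spin":0},{"offset":[-0.001,0.01,0.1],"grip":0,"spin":0},{"offset":[-0.001,0.02,0.1],"grip":0,"spin":0},{"offset":[-0.001,0.027,0.1],"grip":0,"spin":0},{"offset":[-0.001,0.034,0.1],"grip":0,"spin":0},{"offset":[-0.001,0.041,0.1],"grip":0,"spin":0},{"offset":[-0.001,0.047,0.1],"grip":0,"spin":0},{"offset":[-0.001,0.053,0.1],"grip":0,"spin":0},{"offset":[-0.001,0.059,0.1],"grip":0,"spin":0}]'
python3 - <<'E'
from rel import *
where()
save(cams.camera('scene'),'scene6');save(cams.camera('wrist'),'wrist6')
E
```

```text
time_s: 8.45
eef_pos: [0.5408, -0.1532, 0.2289]
eef_rot: [0.0, 0.08, 0.997, -0.0]
wrist_force: [-0.3, -3.6, 2.4]
opening: 0.001
base xy tipz 0.0005 -0.1411 0.0559 F [-0.3 -3.6  2.4] t 8.45
```

View pics/scene6.png

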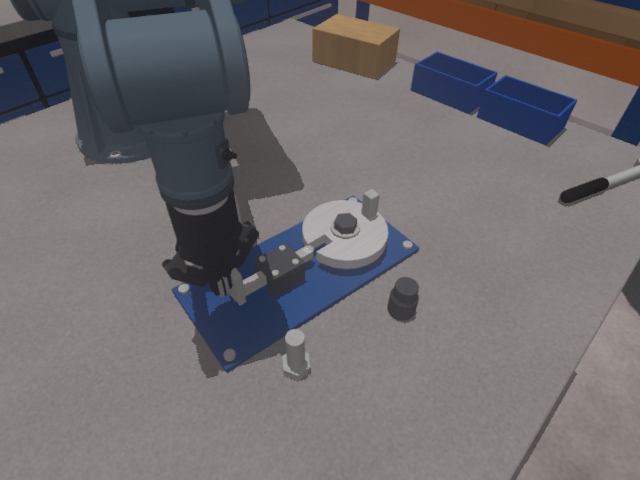

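View pics/wrist6.png

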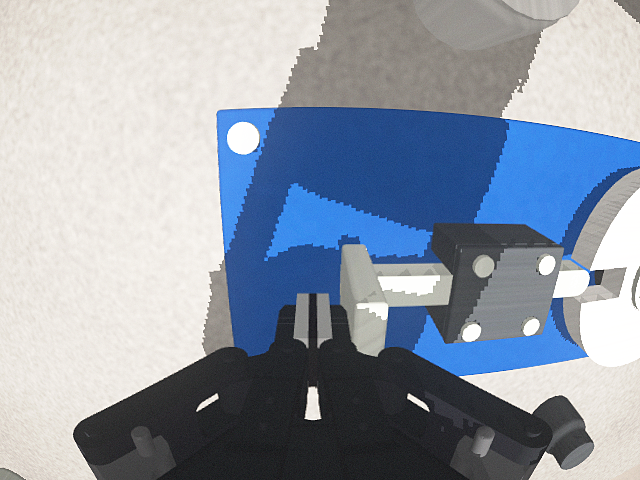

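```bash
python3 -m handwheel '[{"offset":[0,0.005,0],"grip":0,"spin":0},{"offset":[0,0.01,0],"grip":0,"spin":0},{"offset":[0,0.015,0],"grip":0,"spin":0},{"offset":[0,0.019,0],"grip":0,"spin":0},{"offset":[0,0.023,0],"grip":0,"spin":0}]'
python3 -c "
from rel import *
where();overlay(cams.camera('scene'),POSE,0.,.06,'scene7',(165,150,435,370),2.7)"
```

```text
time_s: 9.18
eef_pos: [0.5442, -0.1303, 0.2285]
eef_rot: [-0.0, 0.08, 0.997, 0.0]
wrist_force: [0.2, -3.8, -0.1]
opening: -0.002
base xy tipz 0.0001 -0.1179 0.0555 F [ 0.2 -3.8 -0.1] t 9.175
```

View pics/scene7.png

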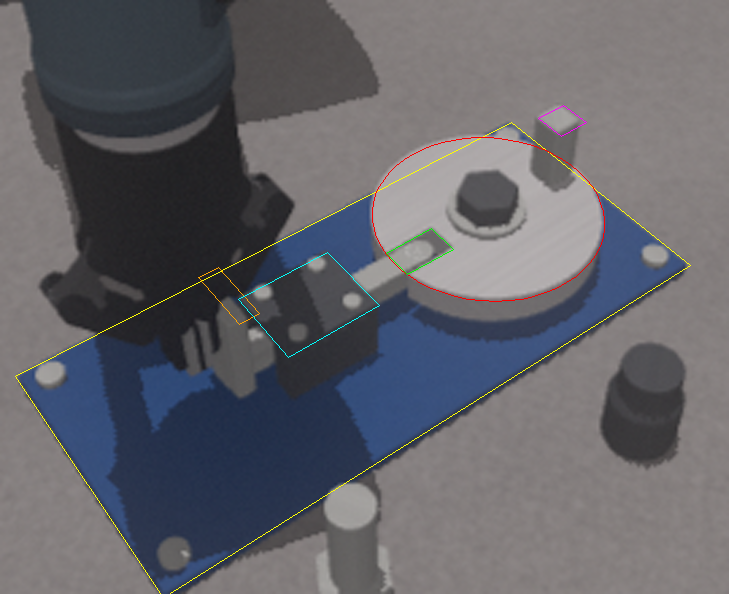

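```bash
python3 -m handwheel '[{"offset":[0,0.002,0],"grip":0,"spin":0},{"offset":[0,0.004,0],"grip":0,"spin":0},{"offset":[0,0.005,0],"grip":0,"spin":0}]';python3 -m handwheel '[{"offset":[0,0.001,0],"grip":0,"spin":0},{"offset":[0,0.0015,0],"grip":0,"spin":0}]'; python3 -c "
from rel import *
where()"
```

```text
time_s: 9.6
eef_pos: [0.545, -0.1255, 0.2286]
eef_rot: [-0.0, 0.08, 0.997, 0.0]
wrist_force: [1.2, -3.7, -1.1]
opening: 0.001
time_s: 9.85
eef_pos: [0.5452, -0.1242, 0.2286]
eef_rot: [-0.0, 0.08, 0.997, 0.0]
wrist_force: [0.8, -2.8, -1.0]
opening: -0.001
base xy tipz 0.0001 -0.1117 0.0556 F [ 0.8 -2.8 -1. ] t 9.85
```

```bash
python3 -m handwheel '[{"offset":[0,0.001,0],"grip":0,"spin":0},{"offset":[0,0.001,0],"grip":0,"spin":0}]';python3 -m handwheel '[{"offset":[0,0.001,0],"grip":0,"spin":0},{"offset":[0,0.001,0],"grip":0,"spin":0}]'; python3 -c "
from rel import *
where();overlay(cams.camera('scene'),POSE,0.,.06,'scene8',(165,150,435,370),2.7)"
```

```text
time_s: 10.1
eef_pos: [0.5453, -0.1238, 0.2286]
eef_rot: [-0.0, 0.08, 0.997, -0.001]
wrist_force: [0.3, -6.7, -2.0]
opening: -0.001
time_s: 10.35
eef_pos: [0.5453, -0.1235, 0.2287]
eef_rot: [-0.0, 0.08, 0.997, -0.001]
wrist_force: [-2.0, -10.3, -2.6]
opening: -0.003
base xy tipz 0.0002 -0.111 0.0557 F [ -2.  -10.3  -2.6] t 10.35
```

View pics/scene8.png

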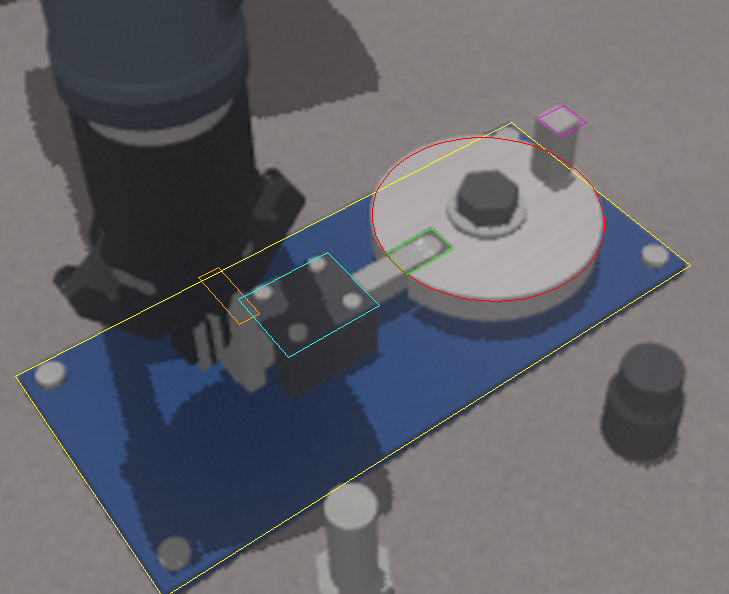

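```bash
python3 -m handwheel '[{"offset":[0,0.001,0],"grip":0,"spin":0},{"offset":[0,0.002,0],"grip":0,"spin":0}]';python3 -m handwheel '[{"offset":[0,0.001,0],"grip":0,"spin":0},{"offset":[0,0.002,0],"grip":0,"spin":0}]'; python3 -c "
from rel import *
where()"
```

```text
time_s: 10.65
eef_pos: [0.5455, -0.1229, 0.2287]
eef_rot: [-0.0, 0.08, 0.997, -0.003]
wrist_force: [-3.4, -20.6, -4.4]
opening: 0.0
time_s: 10.9
eef_pos: [0.5456, -0.1223, 0.2288]
eef_rot: [-0.0, 0.08, 0.997, -0.004]
wrist_force: [-6.0, -28.7, -4.8]
opening: 0.003
base xy tipz 0.0003 -0.1098 0.0558 F [ -6.  -28.7  -4.8] t 10.9
```

```bash
python3 -m handwheel '[{"offset":[0,-0.01,0],"grip":0,"spin":0},{"offset":[0,-0.03,0],"grip":0,"spin":0},{"offset":[0,-0.06,0],"grip":0,"spin":0},{"offset":[0,-0.08,-0.03],"grip":0,"spin":0},{"offset":[0,-0.09,-0.08],"grip":0,"spin":0},{"offset":[0,-0.11,-0.13],"grip":0,"spin":0},{"offset":[0,-0.15,-0.15],"grip":0,"spin":0},{"offset":[0,-0.2,-0.15],"grip":0,"spin":0},{"offset":[0,-0.2,-0.15],"grip":0,"spin":0}]'
python3 - <<'E'
from rel import *
where()
a=cams.camera('top');b=cams.camera('scene')
overlay(a,POSE,0.,.06,'top9',(195,170,475,350),2.8)
overlay(b,POSE,0.,.06,'scene9',(165,150,435,370),2.7)
c,s=np.cos(POSE[2]),np.sin(POSE[2])
for t,z in(('push_face',.075),('bar_nose',.034),('slot_mouth',.044),('lug',.067),('socket',0),('bolt',0),('tin',0)):
  for n,p in(('top',a),('scene',b)):
    r=landmark_of(p,t)
    if r:
        W=atz(p,r[0]['uv'],z);d=W[:2]-B2W(*POSE,(0,0,0))[:2];print(t,n,round(r[0]['confidence'],2),'base',(c*d[0]+s*d[1]).round(4),(-s*d[0]+c*d[1]).round(4),'world',W[:2].round(4))
E
```

```text
time_s: 12.02
eef_pos: [0.5132, -0.3189, 0.379]
eef_rot: [0.0, 0.082, 0.997, -0.0]
wrist_force: [0.7, 0.4, -0.5]
opening: -0.0
base xy tipz -0.0003 -0.309 0.206 F [ 0.7  0.4 -0.5] t 12.025
push_face top 0.93 base 0.0013 -0.0921 world [ 0.5495 -0.1051]
push_face scene 0.6 base -0.0031 -0.0945 world [ 0.5447 -0.1067]
bar_nose top 0.67 base -0.0064 0.0448 world [0.5637 0.0314]
bar_nose scene 0.71 base 0.0017 0.054 world [0.5732 0.0391]
slot_mouth top 0.85 base 0.0025 0.0191 world [0.5684 0.0046]
slot_mouth scene 0.84 base -0.0067 0.0145 world [0.5587 0.0015]
lug top 0.7 base -0.0111 -0.0006 world [ 0.5518 -0.0127]
lug scene 0.86 base -0.0074 0.1411 world [0.5782 0.1266]
socket top 0.84 base 0.1478 0.0721 world [0.7203 0.0337]
socket scene 0.56 base 0.1526 0.0773 world [0.7258 0.038 ]
bolt top 0.64 base 0.1301 -0.1096 world [ 0.6738 -0.1429]
bolt scene 0.75 base -0.0312 0.0414 world [0.5387 0.0319]
tin top 0.9 base -0.1527 -0.0597 world [ 0.4027 -0.0484]
tin scene 0.68 base -0.1481 -0.0603 world [ 0.4071 -0.0497]
```

View pics/top9.png

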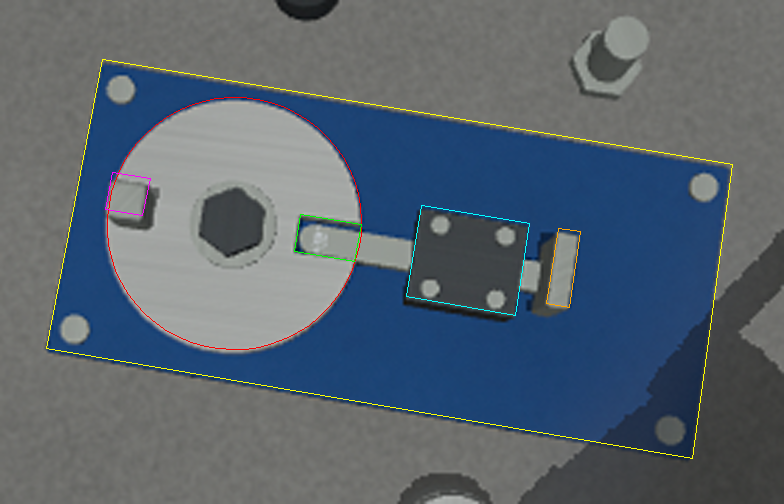

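View pics/scene9.png

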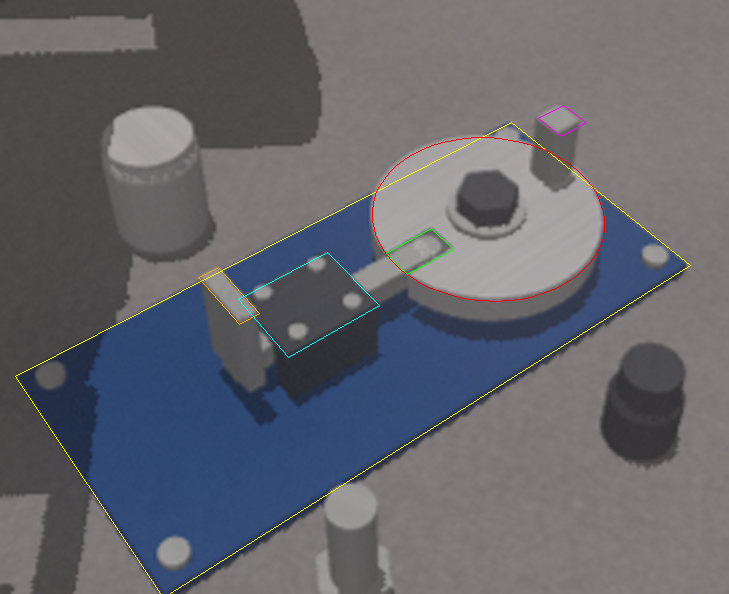

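```bash
python3 -c "
from bench import ctrl
print(ctrl.hand_in())"
```

```text
the job is handed in; nothing more can be done
None
```

The spindle is locked and the job is handed in. With shut fingers I pushed the lug clockwise until the slot lined up with the bar. I then went behind the end plate, pushed the bar in until it hit its end stop, and backed the hand away. The whole job took about 12–13 s.

What the last checks showed:
- **Disc:** the drawn slot at angle 0 matches the picture to about 0.01 rad, both before and after the bar went in.
- **Bar:** at the end stop the force along the push rose from about 3 N to about 29 N while the finger hardly advanced. The pictures after backing off match the drawing for 0.060 m of travel.
- **Loose things:** the socket, bolt and tin look unmoved in both views, within the networks' scatter of about 5 mm. The hand was about 0.2 m away and clear of everything.

What disagreed:
- **Push face:** the network put it 3–6 mm further in than the stop allows. It also read a few mm too far in at the start.
- **Bar nose:** the two views scattered by −3 to +6 mm around the expected position.
- **Wrong detections:** it reported the lug in the top view and the bolt in the scene view in the wrong places. I ignored those and went by the pictures.

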